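# Balance-load a swing-out centrifuge rotor

## Task

The centrifuge rotor on the counter has to be loaded in balance: put the four tubes that stand on the counter into its four empty buckets, upright and fully down, so that every one of the six tubes stands straight across the hub from the other tube of its own kind. Leave the two tubes that are already in the rotor in their buckets, and do not disturb the timer or the tape roll.

Things in the scene. Friction and masses are not known exactly. Their poses are not given: they have to be found in the camera images.
- rotor: aluminium star with six hanging steel cups (buckets), 192 mm across, fixed, does not turn. Origin: on its axis at counter level, z up. Six round buckets, axes 72 mm from the rotor's, the first on its +x axis, then every 60 degrees. Bucket: 35 mm inside, mouth flared to 42 (48 outside), floor 20 mm and rim 58 mm above the counter; hub and arms are no higher. Two of them are loaded at the start.
- tall_in_rotor: tall wide teal tube with screw cap: body 28 mm across up to 93 mm, cap 32 mm across from 91 to 110 mm; 110 mm tall, 60 g. Origin: centre of its flat underside, z up its axis, round. Loose; already in a bucket at the start, and stays there.
- short_in_rotor: short wide clear tube, 30 mm across, with a ribbed white screw cap 34 mm across from 56 to 76 mm; 76 mm tall, 50 g. Origin: centre of its flat underside, z up its axis, round. Loose; already in a bucket at the start, and stays there.
- tall_loose: tall wide teal tube with screw cap: body 28 mm across up to 93 mm, cap 32 mm across from 91 to 110 mm; 110 mm tall, 60 g. Origin: centre of its flat underside, z up its axis, round. Stands on the counter at the start; same kind as tall_in_rotor.
- short_loose: short wide clear tube, 30 mm across, with a ribbed white screw cap 34 mm across from 56 to 76 mm; 76 mm tall, 50 g. Origin: centre of its flat underside, z up its axis, round. Stands on the counter at the start; same kind as short_in_rotor.
- slim_1: slim 15 ml tube held in its black sleeve adapter (one rigid piece, moved as one): sleeve 30 mm across and 58 mm tall, slim clear tube 17 mm across above it, ribbed grey screw cap 22 mm across from 98 to 116 mm; 116 mm tall, 60 g. Stands on the counter at the start. Origin: centre of its underside, z up its axis, round. Same kind as slim_2.
- slim_2: slim 15 ml tube held in its black sleeve adapter (one rigid piece, moved as one): sleeve 30 mm across and 58 mm tall, slim clear tube 17 mm across above it, ribbed grey screw cap 22 mm across from 98 to 116 mm; 116 mm tall, 60 g. Stands on the counter at the start. Origin: centre of its underside, z up its axis, round. Same kind as slim_1.
- timer: bench timer lying on the lab book, 66 x 62 x 18 mm, a bystander. Origin: centre of its underside.
- tape_roll: roll of white labelling tape lying flat, 60 mm across, 18 mm high, a bystander. Origin: centre of its underside.
Mind the look-alikes: they are no part of the job. What is shaped like the tall_loose but green is not meant.

How it is judged:
By the outcome, as a careful person would: the job done as asked, in the order asked, and still so for the second after the job is handed in, with the robot touching nothing.
It also fails if it takes over 104 s, if anything falls off the work surface, if the arm or the gripper's body presses on something with over 40 N, if the wrist force passes 120 N, or if a joint passes its speed limit or range.

## Robot

A 7-joint arm with a two-finger parallel gripper is mounted at the origin on a cart in front of the work surface, level with it; the furniture and walls round the work are solid. World frame = base frame: x ahead of the robot, y to its left, z up, the work surface at z = 0. Lengths are in m, angles in rad, forces in N, time in s.
With the tool pointing down it reaches from about 0.4 to 0.875 m from the base axis. Payload 19.3 kg.
Tool frame: the origin (TCP) lies between the finger pads; the fingertips stand 17 mm ahead of it and the grasp point (between the pads) lies 2 mm behind it (bot.tips_ahead is the z of the fingertips in the tool frame, in m); z points along the fingers, y is the direction in which the jaws open and shut (so a half turn about z gives the same grasp; the last joint's range is limited). The gripper opens to 85 mm and grips with 20 to 120 N. Pads are 22 mm wide; open, the fingers measure 114 mm over their backs; the gripper's body (76 mm by 85 mm) begins 54 mm behind the grasp point. The pads swing forward as they close: fully open they stand 13 mm farther back than shut.
Start: joints at [1.134, 0.521, -0.036, 1.599, 0.021, 1.021, -0.113], TCP at [0.224, -0.583, 0.248] pointing down, gripper open.
Joint ranges: [-2.91, 2.91], [-0.3, 2.13], [-1.5, 1.42], [0.17, 2.43], [-1.26, 4.41], [0.16, 1.93], [-2.52, 2.52]. Speed limits (rad/s): [1.89, 1.89, 2.39, 2.39, 3.01, 3.01, 3.01].

## Interface

Orientations are given as [roll, pitch, yaw] about the fixed x, y, z axes, in that order (R = Rz(yaw) Ry(pitch) Rx(roll)).
In Python, from workcell import telemetry, cams, job, bot gives the robot as it stands.
- The arm moves only by the tool arm_command, never from a script. Its argument "deltas" is a list of rows, each a list of 7 numbers: the opening, from -1 (shut) to 1 (fully open), so that 0 is half open, then the shift along the tool's x, y, z normalised to -1 to 1, where 1 is 150 mm, then the turn, a rotation vector about the tool's x, y, z normalised to -1 to 1, where 1 is 45 degrees. In form: [[hand, tx, ty, tz, rx, ry, rz], ...]. A call has 1 to 8 rows; each row is the pose to reach, as a shift and turn from the pose commanded when the call began, along the tool's axes at that moment; what a row does not reach only later rows make up. A row lasts 1/8 s, in which the tool goes at most 62.5 mm and 10.7 degrees, less where a joint would pass 70% of its speed; a pose out of reach is approached as far as the arm can. A call with a number of a shift or a turn outside -1 to 1 is refused whole. A call with a gripper value outside its range is refused whole. The fingers move at their own pace and stop on an object; "newtons" is the grip in N (left out, the last holds). Time passes only in rows, so rows that repeat a pose let the fingers close. It gives the time, the measured TCP pose, the force and the opening at its end, in the units of the state.
- telemetry.observe(): the state, without advancing time (a new reading comes with each control period).
- cams.grab_frame(name): name is "side" or "top"; returns the picture (480x640x3 uint8, blue, green, red); there is no depth.
- cams.get_calibration(name): a dict with "fx", "fy", "cx", "cy" (pixels), "R" (3x3) and "t" (3): a world point X has camera coordinates R X + t. Camera axes: x right, y down, z forward; pixel columns grow to the right and rows downward; lengths in m; the calibration is good to about 2 mm. A picture is of the moment at which its call begins. get_calibration takes no time and is no camera call.
- job.job_done(): hands the job in, once; it reports no verdict.
The state is a dict: "clock": time; "qpos": joint angles; "qd": joint speeds; "joint_efforts": joint torques, N m; "position": TCP position; "tool_rot": TCP orientation; "force": force on the tool from outside, world axes, zero at the start; "moment": the same for the moment, N m; "grip_width": finger opening in m.
Only numpy, scipy, OpenCV 4.12 (cv2) and the standard library are available. Lean on these libraries where they do the work, as an engineer would, in place of code of your own. Each camera call takes 0.05 s, during which the arm holds its last target.

## Working session

There is one attempt and no reset: what is moved stays moved. The work goes in short steps, Python scripts to look and compute and a tool call to move; the robot and the scene stay as the last step left them, time stands still between calls to the robot, and variables do not carry over. Pictures are saved under pics/ and viewed, and the job is handed in when it is done.

Besides the shell and the picture viewer there is one more tool, called after "Emit:" by a JSON object that holds its "fn" and its "kwargs", one argument or row to a line. arm_command: Moves the arm, as the interface text tells. Its arguments: {"type":"object","properties":{"deltas":{"type":"array","items":{"type":"array","items":{"type":"number"}}},"newtons":{"type":"number"}},"required":["deltas"]}

```bash
mkdir -p pics; ls; python3 - <<'E'
from workcell import telemetry,cams,job,bot
import cv2
print(telemetry.observe()); print(bot.tips_ahead)
for n in("side","top"):
    cv2.imwrite(f"pics/{n}0.png",cams.grab_frame(n)); print(n,cams.get_calibration(n))
E
```

```text
pics
{'clock': 0.0, 'qpos': array([ 1.13378409,  0.52204281, -0.03633229,  1.59999352,  0.02117401,
        1.02108021, -0.11277804]), 'qd': array([-0.00053878, -0.00067095, -0.00071186, -0.00030446,  0.0002838 ,
        0.00067175, -0.00092366]), 'joint_efforts': array([-1.44343707e-03, -9.27123213e+01,  1.97966024e+00, -3.69939923e+01,
        1.78871560e-02,  8.29921832e-03,  9.06406444e-05]), 'position': array([ 0.22401619, -0.58314118,  0.2477129 ]), 'tool_rot': array([-3.14045392e+00,  5.58680368e-05,  3.66814647e-01]), 'force': array([ 0.25331351,  0.45494356, -0.49698246]), 'moment': array([ 0.01017709,  0.00049403, -0.03199936]), 'grip_width': 0.08583855010933945}
0.017
side {'fx': 533.2638778978105, 'fy': 533.2638778978105, 'cx': 317.17032924478156, 'cy': 241.44257753090662, 'R': array([[-0.86484603, -0.50200224,  0.00592388],
       [-0.30237408,  0.51143608, -0.804365  ],
       [ 0.40076334, -0.69744311, -0.59410593]]), 't': array([0.61065422, 0.09907208, 1.01325974])}
top {'fx': 434.8421087352696, 'fy': 434.8421087352696, 'cx': 315.7065762697494, 'cy': 244.00026874223872, 'R': array([[ 0.02180134, -0.99965176, -0.01486786],
       [-0.99936666, -0.02137195, -0.028452  ],
       [ 0.02812433,  0.01547873, -0.99948458]]), 't': array([0.18626545, 0.5784821 , 1.1952397 ])}
```

View pics/side0.png

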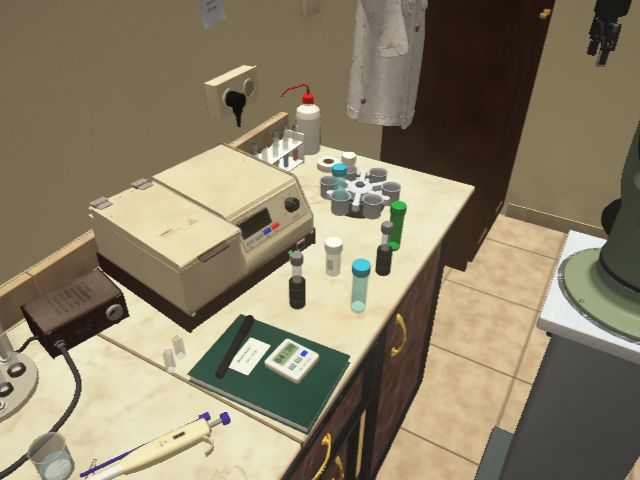

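View pics/top0.png

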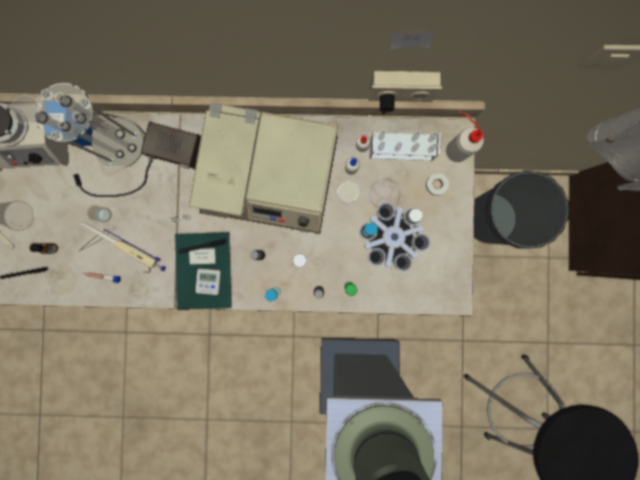

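```bash
python3 - <<'E'
import cv2
t=cv2.imread("pics/top0.png");s=cv2.imread("pics/side0.png")
cv2.imwrite("pics/t1.png",cv2.resize(t[190:280,345:445],(800,720)[:2] and (660,594),interpolation=cv2.INTER_CUBIC))
cv2.imwrite("pics/t2.png",cv2.resize(t[235:315,240:370],(780,480),interpolation=cv2.INTER_CUBIC))
cv2.imwrite("pics/s1.png",cv2.resize(s[140:320,270:430],(528,594),interpolation=cv2.INTER_CUBIC))
E
```

```text
(no output)
```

View pics/t1.png

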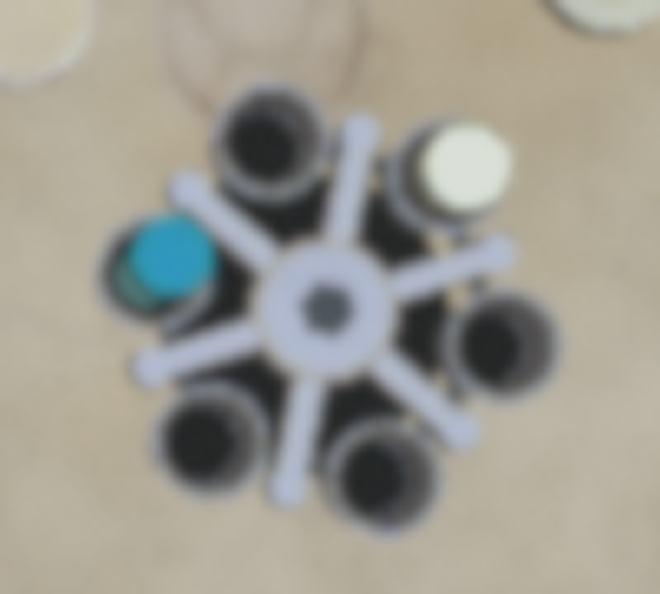

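View pics/t2.png

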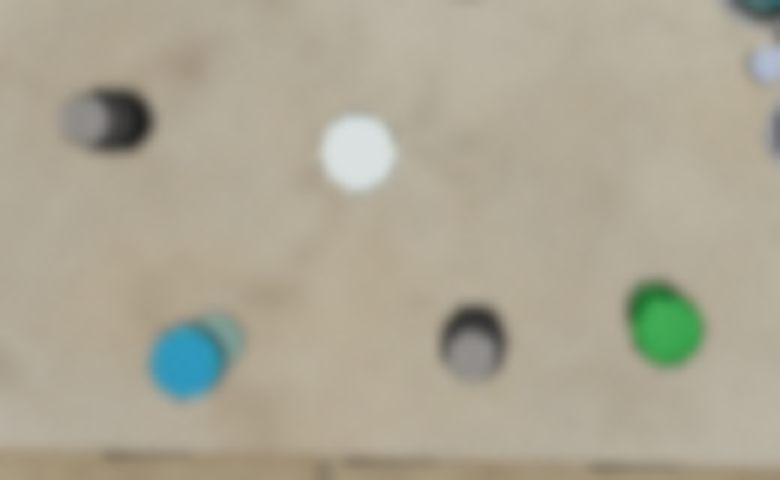

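View pics/s1.png

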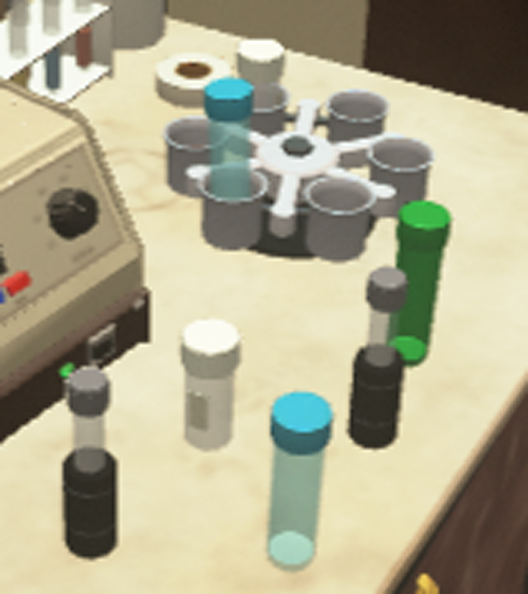

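```bash
cat > h.py <<'E'
import numpy as np
from workcell import telemetry,cams,job,bot
from scipy.optimize import least_squares
C={n:cams.get_calibration(n) for n in("side","top")}
def proj(n,X):
    c=C[n];p=np.asarray(c['R'])@X+c['t'];return np.array([c['fx']*p[0]/p[2]+c['cx'],c['fy']*p[1]/p[2]+c['cy']])
def back(n,uv,z):
    c=C[n];R=np.asarray(c['R']);d=R.T@np.array([(uv[0]-c['cx'])/c['fx'],(uv[1]-c['cy'])/c['fy'],1]);o=-R.T@c['t']
    return o+d*(z-o[2])/d[2]
def crop(p,s,off): return ((p[0]+.5)/s-.5+off[0],(p[1]+.5)/s-.5+off[1])
E
python3 - <<'E'
from h import *
T1=lambda p:crop(p,6.6,(345,190));T2=lambda p:crop(p,6,(240,235));S=lambda p:crop(p,3.3,(270,140))
for n,t,s,z in [("slimA",(87,120),(88,380),.116),("short",(359,153),(210,335),.076),("tall",(187,360),(301,410),.110),("slimB",(473,353),(386,281),.116),("green",(666,327),(424,217),.110),("hub",(327,308),(297,147),.058),
 ("b_tallopp",(505,343),(400,158),.058),("b_shortopp",(210,440),(341,197),.058),("b1",(268,140),(195,137),.058),("b2",(385,478),None,.058),("inT",(174,257),(229,90),.130),("inS",(466,167),(261,47),.096)]:
    a=(T2 if n in("slimA","short","tall","slimB","green") else T1)(t)
    print(n,back("top",a,z).round(4),back("side",S(s),z).round(4) if s else '')
rim=np.array([[268,140],[505,343],[385,478],[210,440]])
P=np.array([back("top",T1(r),.058)[:2] for r in rim])
for r,p in zip(rim,P):print(p)
k=np.array([1,5,4,3])
# order along angle
c0=back("top",T1((327,308)),.058)[:2]
a=np.degrees(np.arctan2(*(P-c0).T[::-1]));print(a,np.linalg.norm(P-c0,axis=1))
E
```

```text
slimA [0.5412 0.3523 0.116 ] [0.5426 0.3543 0.116 ]
short [0.5295 0.2394 0.076 ] [0.5322 0.2394 0.076 ]
tall [0.4408 0.3083 0.11  ] [0.4391 0.3134 0.11  ]
slimB [0.447  0.1875 0.116 ] [0.4463 0.1923 0.116 ]
green [0.4593 0.1065 0.11  ] [0.4576 0.1106 0.11  ]
hub [ 0.598  -0.0097  0.058 ] [ 0.5973 -0.0059  0.058 ]
b_tallopp [ 0.5854 -0.0812  0.058 ] [ 0.5297 -0.0288  0.058 ]
b_shortopp [0.5439 0.0363 0.058 ] [0.5429 0.0379 0.058 ]
b1 [0.6652 0.0152 0.058 ] [0.665  0.0182 0.058 ]
b2 [ 0.5302 -0.034   0.058 ] 
inT [0.6125 0.0601 0.13  ] [0.6159 0.0639 0.13  ]
inS [ 0.6522 -0.0564  0.096 ] [ 0.6553 -0.06    0.096 ]
[0.6652381 0.0151818]
[ 0.58544342 -0.08116578]
[ 0.53022304 -0.03400023]
[0.5439355  0.03634136]
[  20.27199275  -99.96156464 -160.24035148  139.61405314] [0.07167384 0.07260888 0.0720215  0.07098404]
```

Emit:
{"fn": "arm_command", "kwargs": {
  "deltas": [
    [0.2,0.8,-0.41,-0.3,0,0,-1],
    [0.2,0.8,-0.41,-0.3,0,0,-1],
    [0.2,0.8,-0.41,-0.3,0,0,-1],
    [0.2,0.8,-0.41,-0.3,0,0,-1],
    [0.2,0.8,-0.41,-0.3,0,0,-1]
  ],
  "newtons": 40
}}

```text
clock: 0.72
position: [0.314, -0.4829, 0.2931]
tool_rot: [-3.141, -0.0, 1.153]
force: [-0.1, 0.6, -0.1]
grip_width: 0.0509
```

Emit:
{"fn": "arm_command", "kwargs": {
  "deltas": [
    [0.2,1,0,0,0,0,-0.532],
    [0.2,1,0,0,0,0,-0.532],
    [0.2,1,0,0,0,0,-0.532],
    [0.2,1,0,0,0,0,-0.532]
  ]
}}

```text
clock: 1.23
position: [0.3756, -0.345, 0.2934]
tool_rot: [3.142, -0.0, 1.569]
force: [-0.6, -0.4, -0.5]
grip_width: 0.0514
```

Emit:
{"fn": "arm_command", "kwargs": {
  "deltas": [
    [0.2,1,0.4,0,0,0,0],
    [0.2,1,0.4,0,0,0,0],
    [0.2,1,0.4,0,0,0,0]
  ]
}}

```text
clock: 1.6
position: [0.4357, -0.1949, 0.2933]
tool_rot: [3.141, -0.0, 1.567]
force: [-0.3, -0.8, 0.7]
grip_width: 0.0514
```

Emit:
{"fn": "arm_command", "kwargs": {
  "deltas": [
    [0.2,1,0.4,0,0,0,0],
    [0.2,1,0.4,0,0,0,0],
    [0.2,1,0.4,0,0,0,0]
  ]
}}

```text
clock: 1.98
position: [0.4963, -0.0447, 0.2932]
tool_rot: [3.142, -0.0, 1.567]
force: [-0.4, -2.1, -0.5]
grip_width: 0.0513
```

Emit:
{"fn": "arm_command", "kwargs": {
  "deltas": [
    [0.2,1,0,0,0,0,0],
    [0.2,1,0,0,0,0,0],
    [0.2,1,0,0,0,0,0]
  ]
}}

```text
clock: 2.35
position: [0.4957, 0.106, 0.2931]
tool_rot: [-3.141, -0.001, 1.568]
force: [-0.6, -1.0, 0.4]
grip_width: 0.0514
```

Emit:
{"fn": "arm_command", "kwargs": {
  "deltas": [
    [0.2,0.89,0.235,0,0,0,0],
    [0.2,0.89,0.235,0,0,0,0],
    [0.2,0.89,0.235,0.9,0,0,0],
    [0.2,0.89,0.235,0.9,0,0,0],
    [0.2,0.89,0.235,0.9,0,0,0],
    [0.2,0.89,0.235,0.9,0,0,0]
  ]
}}

```text
clock: 3.1
position: [0.5316, 0.2369, 0.1591]
tool_rot: [3.141, 0.0, 1.568]
force: [0.5, -0.3, 0.4]
grip_width: 0.0514
```

```bash
cat > look.py <<'E'
import sys,cv2
from h import *
tag=sys.argv[1]; b=list(map(int,sys.argv[2:]))  # side x0 y0 w h, top x0 y0 w h
s=cams.grab_frame("side");t=cams.grab_frame("top")
def cr(i,b):
    x,y,w,h=b;return cv2.resize(i[y:y+h,x:x+w],(400,int(h*400/w)),interpolation=cv2.INTER_CUBIC)
A,B=cr(s,b[:4]),cr(t,b[4:8]);H=max(len(A),len(B))
p=lambda i:cv2.copyMakeBorder(i,0,H-len(i),0,0,cv2.BORDER_CONSTANT)
cv2.imwrite(f"pics/{tag}.png",np.hstack([p(A),p(B)])); print(telemetry.observe()['position'].round(4),telemetry.observe()['force'].round(1))
E
python3 look.py a1 250 160 160 180 240 190 160 130
```

```text
[0.5321 0.2373 0.1605] [ 0.6 -0.8  0.5]
```

View pics/a1.png

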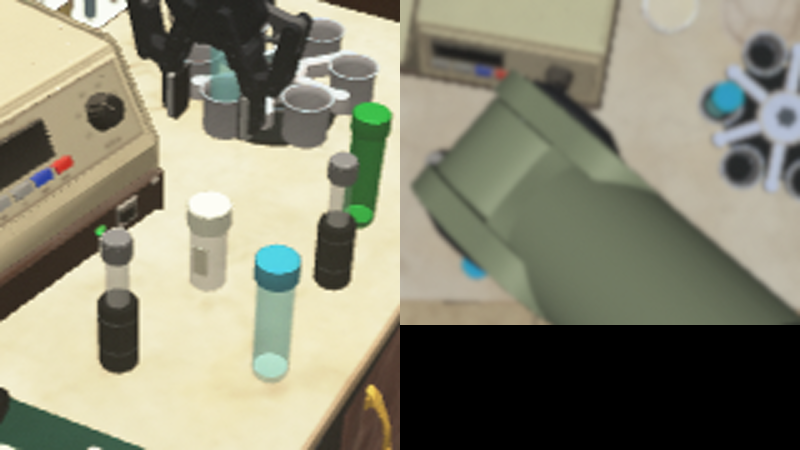

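```bash
python3 - <<'E'
from h import *
for d in(-.0257,0,.0257):
    print((proj("side",np.array([.532+d,.237,.1435]))-np.array([250,160]))*2.5)
print((proj("side",np.array([.532,.237,.076]))-np.array([250,160]))*2.5)
E
```

```text
[243.38851794 137.01052944]
[212.22936293 127.09771529]
[181.72103286 117.39195126]
[209.95603377 201.35964326]
```

Emit:
{"fn": "arm_command", "kwargs": {
  "deltas": [
    [0.2,0,0,0.3,0,0,0],
    [0.2,0,0,0.5,0,0,0],
    [0.2,0,0,0.63,0,0,0],
    [0.2,0,0,0.63,0,0,0],
    [-1,0,0,0.63,0,0,0],
    [-1,0,0,0.63,0,0,0],
    [-1,0,0,0.63,0,0,0],
    [-1,0,0,0.63,0,0,0]
  ],
  "newtons": 40
}}

```text
clock: 4.2
position: [0.5316, 0.2379, 0.0654]
tool_rot: [3.14, -0.001, 1.57]
force: [-1.1, -0.2, 6.0]
grip_width: 0.0329
```

```bash
python3 look.py a2 250 160 160 180 240 190 160 130
```

```text
[0.5316 0.2378 0.0654] [-0.2 -0.9  4.9]
```

View pics/a2.png

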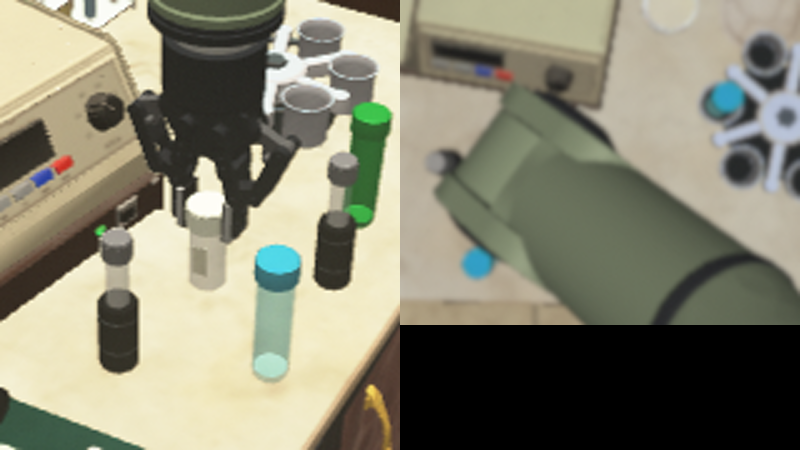

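Emit:
{"fn": "arm_command", "kwargs": {
  "deltas": [
    [-1,0,0,-0.2,0,0,0],
    [-1,0,0,-0.6,0,0,0],
    [-1,0,0,-1,0,0,0],
    [-1,0,0,-1,0,0,0],
    [-1,0,0,-1,0,0,0]
  ]
}}

```text
clock: 4.92
position: [0.5309, 0.2371, 0.2144]
tool_rot: [3.141, 0.0, 1.57]
force: [0.6, -0.7, -0.2]
grip_width: 0.0326
```

Emit:
{"fn": "arm_command", "kwargs": {
  "deltas": [
    [-1,-0.3,0.07,0,0,0,0],
    [-1,-0.65,0.07,0,0,0,0],
    [-1,-1,0.07,0,0,0,0],
    [-1,-1,0.07,0,0,0,0]
  ]
}}

```text
clock: 5.42
position: [0.5408, 0.0829, 0.2126]
tool_rot: [-3.139, 0.002, 1.564]
force: [0.3, 0.4, -0.4]
grip_width: 0.0328
```

Emit:
{"fn": "arm_command", "kwargs": {
  "deltas": [
    [-1,-0.34,0,0,0,0,0],
    [-1,-0.34,0,0,0,0,0],
    [-1,-0.34,0,0.3,0,0,0],
    [-1,-0.34,0,0.5,0,0,0],
    [-1,-0.34,0,0.5,0,0,0]
  ]
}}

```text
clock: 6.05
position: [0.5398, 0.0374, 0.1369]
tool_rot: [-3.137, -0.0, 1.571]
force: [-1.1, 0.5, -0.8]
grip_width: 0.0326
```

```bash
python3 look.py a3 280 100 140 150 320 170 130 130
```

```text
[0.5413 0.0374 0.1393] [-0.7  0.2  0.2]
```

View pics/a3.png

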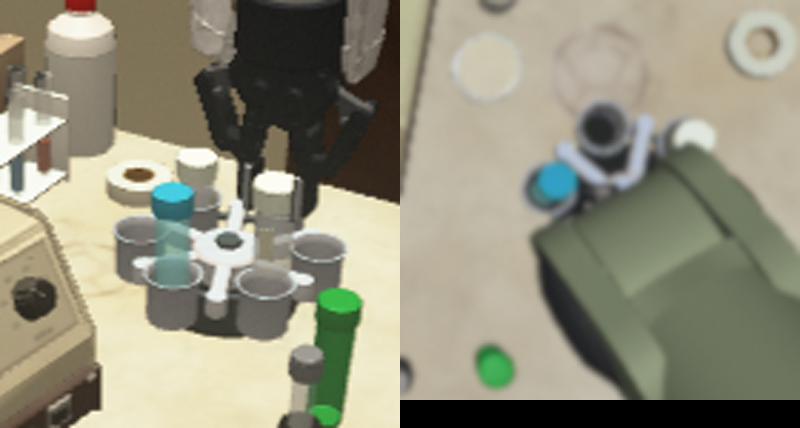

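```bash
python3 - <<'E'
from h import *
S=lambda p:crop(p,400/140,(280,100))
print(back("side",S((275,183)),.1495),back("side",S((267,282)),.058))
print(proj("side",np.array([.5413,.0374,.0735])) , S((270,262)))
E
```

```text
[0.53995439 0.04437401 0.1495    ] [0.54435872 0.03408382 0.058     ]
[374.23246567 193.37697229] (374.175, 191.375)
```

```bash
python3 - <<'E'
import cv2
from h import *
s=cams.grab_frame("side");c=s[155:225,340:410]
cv2.imwrite("pics/a4.png",cv2.resize(c,(700,600)[:1]*2 if 0 else (600,600),interpolation=cv2.INTER_CUBIC))
E
```

```text
(no output)
```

View pics/a4.png

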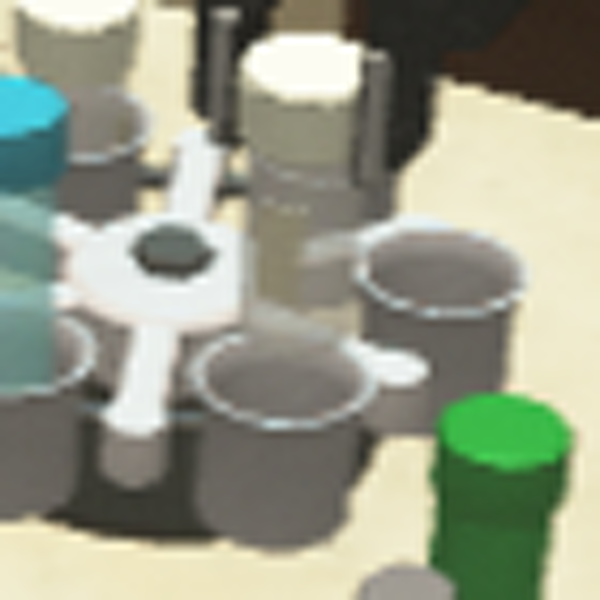

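```bash
python3 - <<'E'
from h import *
S=lambda p:crop(p,600/70,(340,155));I=lambda q:((np.array(q)-[340,155])+.5)*600/70-.5
z0=.139-.064
print(back("side",S((302,67)),z0+.0755),back("side",S((285,375)),.058))
for X in([.5413,.0374,z0],[.5413,.0374,z0+.076],[.5429,.0366,.058],[.5413,.0374,.1205],[.5413,.0424,z0+.076]):print(X,I(proj("side",np.array(X))))
E
```

```text
[0.54376937 0.04194658 0.1505    ] [0.54507775 0.03418808 0.058     ]
[0.5413, 0.0374, 0.07500000000000001] [297.61777076 327.65847005]
[0.5413, 0.0374, 0.15100000000000002] [319.29804132  60.02149009]
[0.5429, 0.0366, 0.058] [288.66650929 381.57947708]
[0.5413, 0.0374, 0.1205] [310.38973305 169.99210666]
[0.5413, 0.0424, 0.15100000000000002] [310.5752979   68.39366728]
```

```bash
python3 - <<'E'
import cv2
from h import *
s=cams.grab_frame("side");c=s[155:205,355:397]
cv2.imwrite("pics/a5.png",cv2.resize(c,(504,600),interpolation=cv2.INTER_LANCZOS4))
I=lambda q:((np.array(q)-[355,155])+.5)*12-.5
for y in(.0374,.0424,.0474):
  for z in (.075,.131,.151):print(y,z,I(proj("side",np.array([.5413,y,z]))).round())
E
```

```text
0.0374 0.075 [237. 459.]
0.0374 0.131 [259. 186.]
0.0374 0.151 [267.  84.]
0.0424 0.075 [225. 471.]
0.0424 0.131 [247. 198.]
0.0424 0.151 [255.  96.]
0.0474 0.075 [213. 484.]
0.0474 0.131 [235. 210.]
0.0474 0.151 [243. 108.]
```

View pics/a5.png

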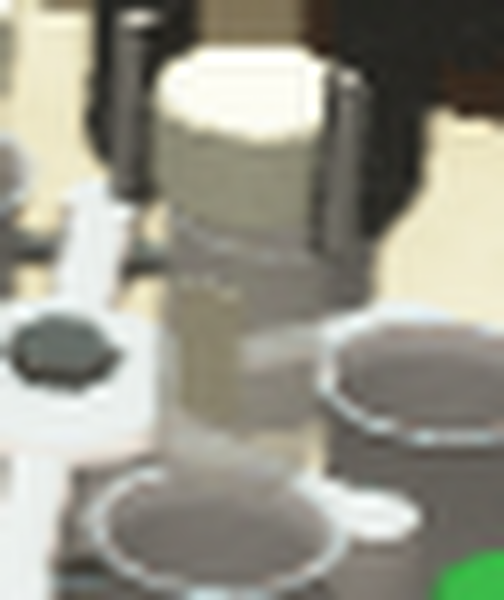

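Emit:
{"fn": "arm_command", "kwargs": {
  "deltas": [
    [-1,-0.02,0.013,0,0,0,0],
    [-1,-0.02,0.013,0.1,0,0,0],
    [-1,-0.02,0.013,0.15,0,0,0],
    [-1,-0.02,0.013,0.2,0,0,0],
    [-1,-0.02,0.013,0.2,0,0,0]
  ]
}}

```text
clock: 6.88
position: [0.5427, 0.0335, 0.1081]
tool_rot: [-3.14, -0.0, 1.57]
force: [-0.2, -0.1, -1.2]
grip_width: 0.0325
```

```bash
python3 look.py a6 340 130 70 90 320 170 130 130
```

```text
[0.5431 0.0336 0.1088] [ 0.7 -0.9 -0.3]
```

View pics/a6.png

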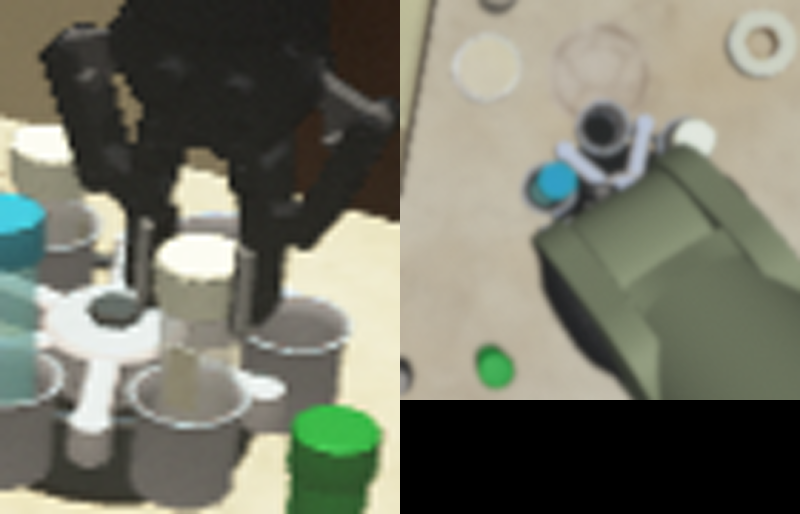

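Emit:
{"fn": "arm_command", "kwargs": {
  "deltas": [
    [-1,0,0,0.05,0,0,0],
    [-1,0,0,0.1,0,0,0],
    [-1,0,0,0.14,0,0,0],
    [-1,0,0,0.14,0,0,0]
  ]
}}

```text
clock: 7.48
position: [0.5428, 0.0334, 0.0873]
tool_rot: [-3.141, 0.0, 1.57]
force: [0.1, -0.3, -0.0]
grip_width: 0.0326
```

Emit:
{"fn": "arm_command", "kwargs": {
  "deltas": [
    [-1,0,0,0.015,0,0,0],
    [-1,0,0,0.015,0,0,0],
    [-0.1,0,0,0.015,0,0,0],
    [0.1,0,0,0.015,0,0,0],
    [0.1,0,0,0.015,0,0,0],
    [0.1,0,0,-0.4,0,0,0],
    [0.1,0,0,-0.8,0,0,0],
    [0.1,0,0,-1,0,0,0]
  ]
}}

```text
clock: 8.48
position: [0.5437, 0.0336, 0.2409]
tool_rot: [3.138, -0.0, 1.57]
force: [0.1, -0.2, -1.2]
grip_width: 0.0468
```

```bash
python3 look.py a7 320 130 90 90 320 170 130 130
```

```text
[0.5443 0.0336 0.2411] [ 0.8  0.2 -0.1]
```

View pics/a7.png

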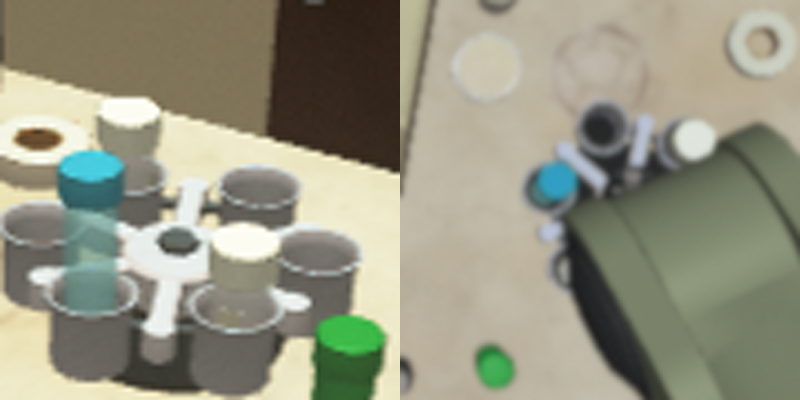

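Emit:
{"fn": "arm_command", "kwargs": {
  "deltas": [
    [0.3,0.4,-0.2,0,0,0,0],
    [0.3,0.8,-0.5,0,0,0,0],
    [0.3,1,-0.69,0,0,0,0],
    [0.3,1,-0.69,0,0,0,0]
  ]
}}

```text
clock: 9.07
position: [0.4371, 0.1864, 0.2376]
tool_rot: [-3.141, -0.0, 1.576]
force: [-0.1, -0.4, -0.0]
grip_width: 0.0554
```

Emit:
{"fn": "arm_command", "kwargs": {
  "deltas": [
    [0.3,0.4,0,0,0,0,0],
    [0.3,0.85,0,0,0,0,0],
    [0.3,0.85,0,0.3,0,0,0],
    [0.3,0.85,0,0.4,0,0,0],
    [0.3,0.85,0,0.4,0,0,0]
  ]
}}

```text
clock: 9.7
position: [0.4399, 0.3097, 0.1771]
tool_rot: [-3.14, 0.002, 1.569]
force: [0.0, -1.1, -0.2]
grip_width: 0.0556
```

```bash
python3 look.py b1 300 200 120 150 240 220 160 130; python3 - <<'E'
from h import *
p=telemetry.observe()['position']
print((proj("side",p-np.array([0,0,.017]))-[300,200])/120*400)
E
```

```text
[0.4405 0.3104 0.1788] [ 0.4 -0.1  1.1]
[208.82895888 126.95351335]
```

View pics/b1.png

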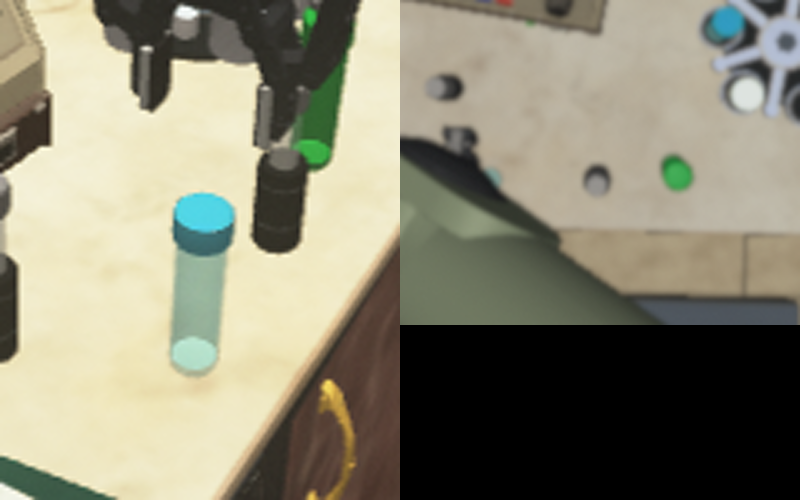

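```bash
python3 - <<'E'
from h import *
S=lambda p:crop(p,400/120,(300,200))
print(back("side",S((204,214)),.11),back("side",S((194.5,355)),.002))
E
```

```text
[0.43920592 0.31334566 0.11      ] [0.44330718 0.30356748 0.002     ]
```

Emit:
{"fn": "arm_command", "kwargs": {
  "deltas": [
    [0.3,-0.012,0,0.2,0,0,0],
    [0.3,-0.012,0,0.4,0,0,0],
    [0.3,-0.012,0,0.52,0,0,0],
    [0.3,-0.012,0,0.52,0,0,0],
    [-1,-0.012,0,0.52,0,0,0],
    [-1,-0.012,0,0.52,0,0,0],
    [-1,-0.012,0,0.52,0,0,0],
    [-1,-0.012,0,0.52,0,0,0]
  ]
}}

```text
clock: 10.8
position: [0.4405, 0.3097, 0.1011]
tool_rot: [3.14, -0.001, 1.57]
force: [0.8, -0.2, 6.1]
grip_width: 0.03
```

Emit:
{"fn": "arm_command", "kwargs": {
  "deltas": [
    [-1,0,0,-0.2,0,0,0],
    [-1,0,0,-0.6,0,0,0],
    [-1,0,0,-1,0,0,0],
    [-1,0,0,-1,0,0,0],
    [-1,0,0,-1,0,0,0]
  ]
}}

```text
clock: 11.42
position: [0.4399, 0.3089, 0.2501]
tool_rot: [3.141, 0.0, 1.57]
force: [0.2, -0.4, -0.9]
grip_width: 0.0301
```

```bash
python3 look.py b2 300 120 120 150 240 220 160 130
```

```text
[0.4395 0.3088 0.2491] [ 0.5  0.3 -0.4]
```

View pics/b2.png

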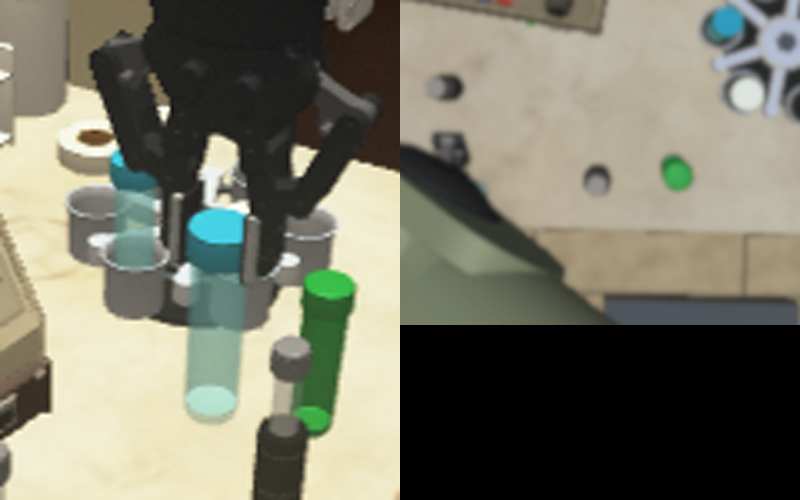

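Emit:
{"fn": "arm_command", "kwargs": {
  "deltas": [
    [-1,-0.3,0.1,-0.2,0,0,0],
    [-1,-0.6,0.2,-0.2,0,0,0],
    [-1,-0.87,0.32,-0.2,0,0,0]
  ]
}}

```text
clock: 11.9
position: [0.4877, 0.177, 0.2791]
tool_rot: [-3.14, 0.0, 1.57]
force: [1.2, 0.7, -0.7]
grip_width: 0.03
```

Emit:
{"fn": "arm_command", "kwargs": {
  "deltas": [
    [-1,-0.3,0.1,0,0,0,0],
    [-1,-0.6,0.2,0,0,0,0],
    [-1,-0.87,0.32,0,0,0,0]
  ]
}}

```text
clock: 12.28
position: [0.5355, 0.0464, 0.2789]
tool_rot: [-3.14, 0.0, 1.57]
force: [1.3, 1.3, -1.0]
grip_width: 0.0301
```

Emit:
{"fn": "arm_command", "kwargs": {
  "deltas": [
    [-1,-0.4,0.2,0,0,0,0],
    [-1,-0.86,0.33,0,0,0,0],
    [-1,-0.86,0.33,0,0,0,0],
    [-1,-0.86,0.33,0,0,0,0],
    [-1,-0.86,0.33,0,0,0,0]
  ]
}}

```text
clock: 12.9
position: [0.5846, -0.079, 0.2795]
tool_rot: [-3.141, -0.001, 1.572]
force: [-0.1, 0.4, -0.3]
grip_width: 0.0301
```

```bash
python3 look.py b3 330 90 100 120 320 170 130 130
```

```text
[ 0.5848 -0.0793  0.2799] [ 0.4 -0.3 -0.8]
```

View pics/b3.png

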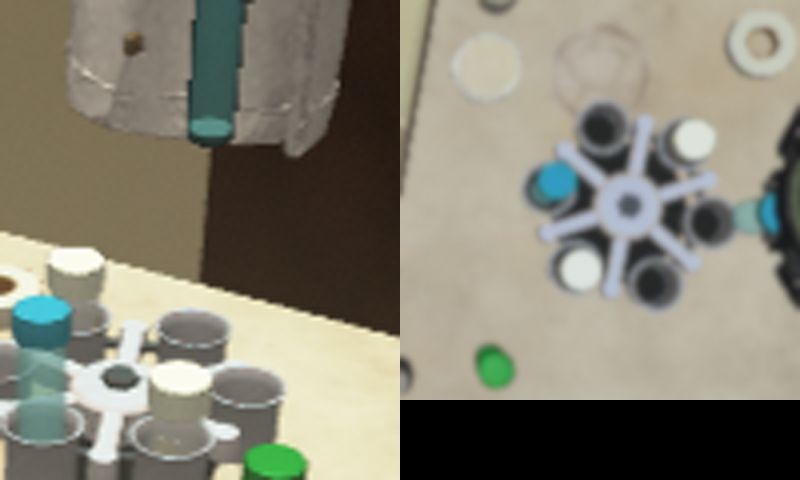

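Emit:
{"fn": "arm_command", "kwargs": {
  "deltas": [
    [-1,0,0,0.3,0,0,0],
    [-1,0,0,0.6,0,0,0],
    [-1,0,0,0.7,0,0,0],
    [-1,0,0,0.7,0,0,0]
  ]
}}

```text
clock: 13.5
position: [0.585, -0.0803, 0.175]
tool_rot: [-3.141, -0.0, 1.571]
force: [-0.4, 1.0, 0.2]
grip_width: 0.0299
```

```bash
python3 look.py b4 340 100 90 100 380 200 80 80;  python3 - <<'E'
from h import *
p=telemetry.observe()['position']; b=p-[0,0,.101]
print((proj("side",b)-[340,100])/90*400,(proj("top",p+[0,0,.009])-[380,200])/80*400+[400,0])
for q in ([.5855,-.0806,.058],):print((proj("side",np.array(q))-[340,100])/90*400,(proj("top",np.array(q))-[380,200])/80*400+[400,0])
E
```

```text
[ 0.5858 -0.0806  0.1764] [-0.5 -0.6 -0.3]
[171.26455951 290.07482309] [665.63833854 197.74067567]
[169.37575543 319.05705535] [604.38515669 207.59790461]
```

View pics/b4.png

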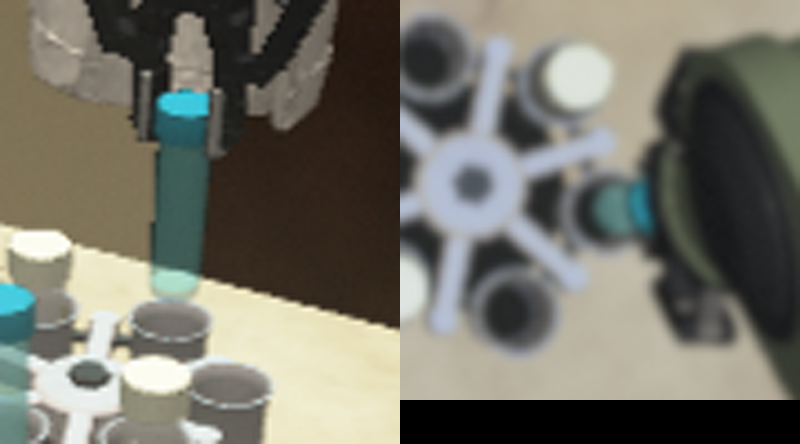

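```bash
python3 - <<'E'
import cv2
from h import *
t=cams.grab_frame("top");s=cams.grab_frame("side")
a=cv2.resize(t[225:265,400:440],(400,400),interpolation=cv2.INTER_CUBIC)
b=cv2.resize(s[145:185,360:400],(400,400),interpolation=cv2.INTER_CUBIC)
cv2.imwrite("pics/b5.png",np.hstack([b,a]))
p=telemetry.observe()['position']; 
for z in(.101,.0): 
  X=p-[0,0,z];print((proj("side",X)-[360,145]+.5)*10,(proj("top",X)-[400,225]+.5)*10+[400,0])
E
```

```text
[191.16476506 207.38454651] [629.88016253 167.12644837]
[ 224.55969807 -191.87112   ] [727.79551837 152.32280357]
```

View pics/b5.png

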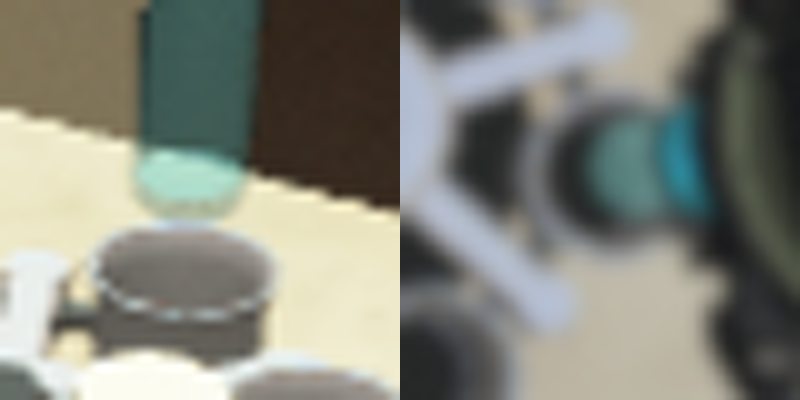

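Emit:
{"fn": "arm_command", "kwargs": {
  "deltas": [
    [-1,0.02,0,0,0,0,0],
    [-1,0.02,0,0.1,0,0,0],
    [-1,0.02,0,0.2,0,0,0],
    [-1,0.02,0,0.25,0,0,0],
    [-1,0.02,0,0.3,0,0,0],
    [-1,0.02,0,0.3,0,0,0]
  ]
}}

```text
clock: 14.45
position: [0.5848, -0.0778, 0.1292]
tool_rot: [-3.141, -0.0, 1.57]
force: [0.3, -0.0, -0.3]
grip_width: 0.0303
```

Emit:
{"fn": "arm_command", "kwargs": {
  "deltas": [
    [-1,0,0,0.03,0,0,0],
    [-1,0,0,0.05,0,0,0],
    [-1,0,0,0.05,0,0,0]
  ]
}}

```text
clock: 14.82
position: [0.5849, -0.078, 0.1222]
tool_rot: [-3.141, 0.0, 1.57]
force: [0.1, -1.0, -0.1]
grip_width: 0.0299
```

```bash
python3 look.py b6 340 100 90 100 380 200 80 80
```

```text
[ 0.585  -0.0779  0.1224] [-0.5  0.4 -1.1]
```

View pics/b6.png

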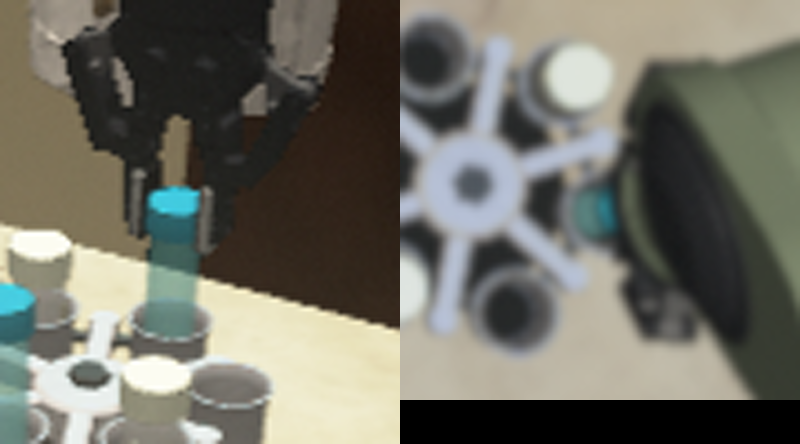

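Inside the bucket (tube at side crop (175,330), in the mouth). A touch lower, then release and withdraw.

Emit:
{"fn": "arm_command", "kwargs": {
  "deltas": [
    [-1,0,0,0.015,0,0,0],
    [-1,0,0,0.015,0,0,0],
    [-0.1,0,0,0.015,0,0,0],
    [0.0,0,0,0.015,0,0,0],
    [0.0,0,0,0.015,0,0,0],
    [0.0,0,0,-0.4,0,0,0],
    [0.0,0,0,-0.8,0,0,0],
    [0.0,0,0,-1,0,0,0]
  ]
}}

```text
clock: 15.92
position: [0.5856, -0.0778, 0.2754]
tool_rot: [3.138, 0.0, 1.57]
force: [-0.6, 0.2, -0.8]
grip_width: 0.0427
```

```bash
python3 look.py b7 320 130 110 110 340 180 130 130
```

```text
[ 0.5862 -0.0779  0.2757] [ 1.1 -0.  -0. ]
```

View pics/b7.png

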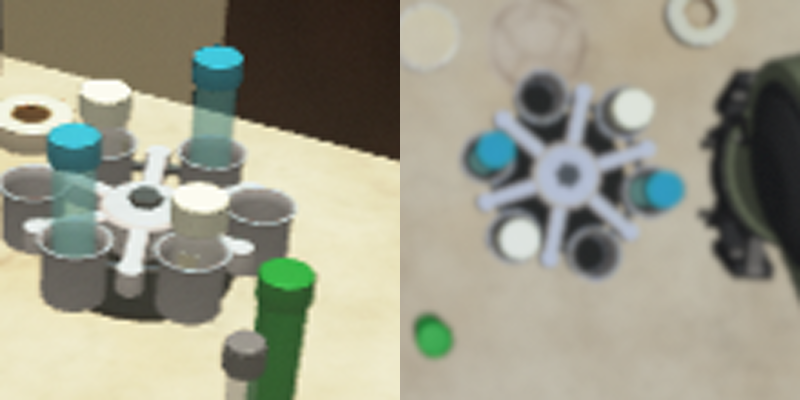

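Emit:
{"fn": "arm_command", "kwargs": {
  "deltas": [
    [0.1,0.4,-0.2,0,0,0,0],
    [0.1,0.8,-0.4,0,0,0,0],
    [0.1,0.9,-0.6,0,0,0,0]
  ]
}}

```text
clock: 16.4
position: [0.4936, 0.0601, 0.2716]
tool_rot: [-3.141, -0.001, 1.573]
force: [0.4, -0.7, 0.3]
grip_width: 0.0473
```

Emit:
{"fn": "arm_command", "kwargs": {
  "deltas": [
    [0.1,0.4,-0.2,0,0,0,0],
    [0.1,0.88,-0.33,0,0,0,0],
    [0.1,0.88,-0.33,0.3,0,0,0],
    [0.1,0.88,-0.33,0.5,0,0,0],
    [0.1,0.88,-0.33,0.5,0,0,0]
  ]
}}

```text
clock: 17.02
position: [0.4444, 0.1889, 0.1955]
tool_rot: [-3.138, 0.001, 1.571]
force: [0.0, 0.4, 0.7]
grip_width: 0.0469
```

```bash
python3 look.py c1 340 150 100 120 280 240 100 80; python3 - <<'E'
from h import *
p=telemetry.observe()['position']
print((proj("side",p-np.array([0,0,.017]))-[340,150])*4,(proj("top",p-np.array([0,0,.017]))-[280,240])*4+[400,0])
E
```

```text
[0.4459 0.1892 0.1978] [ 0.2 -0.5  0.2]
[202.35687489 176.80339439] [549.83827441 224.93511038]
```

View pics/c1.png

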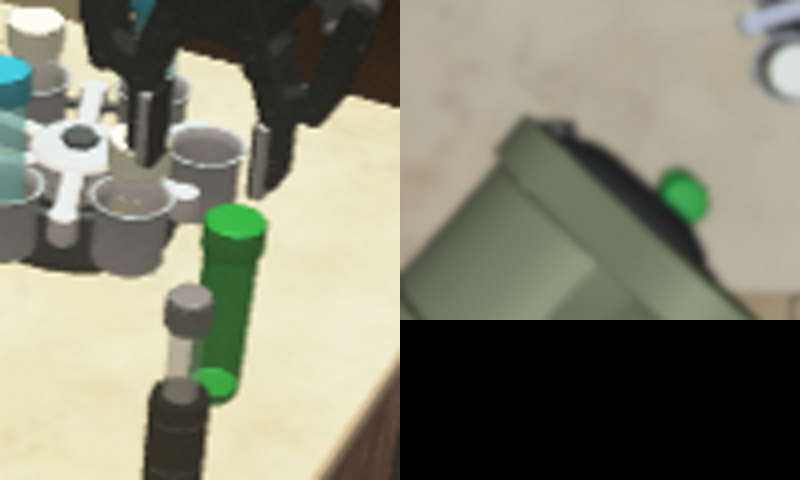

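Emit:
{"fn": "arm_command", "kwargs": {
  "deltas": [
    [0.1,0,0.005,0.2,0,0,0],
    [0.1,0,0.005,0.4,0,0,0],
    [0.1,0,0.005,0.6,0,0,0],
    [0.1,0,0.005,0.6,0,0,0],
    [-1,0,0.005,0.6,0,0,0],
    [-1,0,0.005,0.6,0,0,0],
    [-1,0,0.005,0.6,0,0,0],
    [-1,0,0.005,0.6,0,0,0]
  ]
}}

```text
clock: 18.12
position: [0.4473, 0.1896, 0.109]
tool_rot: [3.139, -0.001, 1.57]
force: [-1.9, 0.2, 9.4]
grip_width: 0.0203
```

Emit:
{"fn": "arm_command", "kwargs": {
  "deltas": [
    [-1,0,0,-0.2,0,0,0],
    [-1,0,0,-0.6,0,0,0],
    [-1,0,0,-1,0,0,0],
    [-1,0,0,-1,0,0,0],
    [-1,0,0,-1,0,0,0]
  ]
}}

```text
clock: 18.75
position: [0.4465, 0.1889, 0.2579]
tool_rot: [3.14, 0.0, 1.569]
force: [0.4, 0.5, -0.9]
grip_width: 0.0203
```

```bash
python3 look.py c2 320 100 120 150 280 220 100 80; python3 - <<'E'
from h import *
print(telemetry.observe()['grip_width'])
E
```

```text
[0.4461 0.1889 0.2568] [ 0.4 -1.1 -0.5]
0.02023282395850575
```

View pics/c2.png

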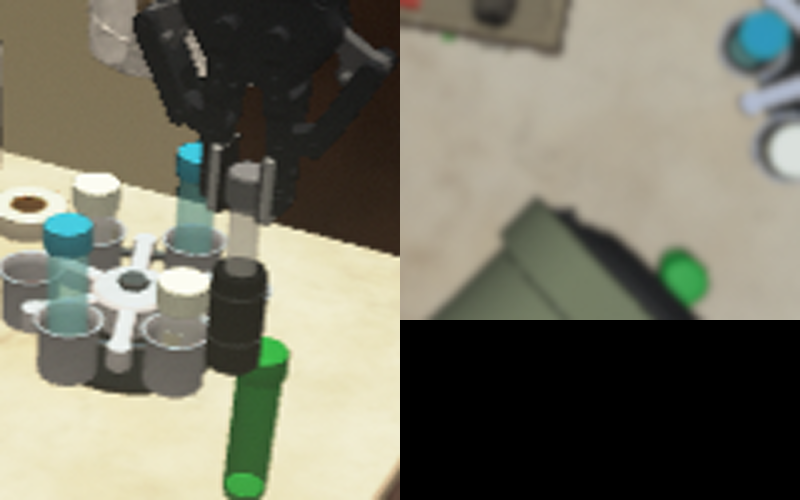

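Emit:
{"fn": "arm_command", "kwargs": {
  "deltas": [
    [-1,-0.1,0.1,-0.2,0,0,0],
    [-1,-0.3,0.4,-0.2,0,0,0],
    [-1,-0.58,0.73,-0.2,0,0,0],
    [-1,-0.58,0.73,-0.2,0,0,0]
  ]
}}

```text
clock: 19.35
position: [0.5579, 0.0985, 0.2854]
tool_rot: [-3.139, 0.001, 1.565]
force: [-0.6, 1.0, -1.0]
grip_width: 0.0202
```

Emit:
{"fn": "arm_command", "kwargs": {
  "deltas": [
    [-1,-0.3,0.3,0,0,0,0],
    [-1,-0.573,0.6,0,0,0,0],
    [-1,-0.573,0.73,0,0,0,0],
    [-1,-0.573,0.73,0.3,0,0,0],
    [-1,-0.573,0.73,0.5,0,0,0],
    [-1,-0.573,0.73,0.66,0,0,0],
    [-1,-0.573,0.73,0.66,0,0,0]
  ]
}}

```text
clock: 20.23
position: [0.6639, 0.0166, 0.1859]
tool_rot: [-3.137, -0.0, 1.571]
force: [0.2, 1.3, 1.0]
grip_width: 0.0206
```

```bash
cat > cmp.py <<'E'
import cv2,sys
from h import *
bx,by,L=map(float,sys.argv[2:5])
t=cams.grab_frame("top");s=cams.grab_frame("side")
p=telemetry.observe()['position'];bo=p-[0,0,L];r=np.array([bx,by,.058])
out=[]
for n,im in(("side",s),("top",t)):
    c=proj(n,r);x,y=int(c[0])-22,int(c[1])-25
    out.append(cv2.resize(im[y:y+45,x:x+45],(400,400),interpolation=cv2.INTER_CUBIC))
    f=lambda X:((proj(n,X)-[x,y]+.5)*400/45+[400*(n=="top"),0]).round()
    print(n,"bottom",f(bo),"rim",f(r))
print(p.round(4)); cv2.imwrite(f"pics/{sys.argv[1]}.png",np.hstack(out))
E
python3 cmp.py c3 .6657 .0149 .109
```

```text
side bottom [201. 161.] rim [201. 231.]
top bottom [607. 226.] rim [603. 232.]
[0.6653 0.0166 0.1886]
```

View pics/c3.png

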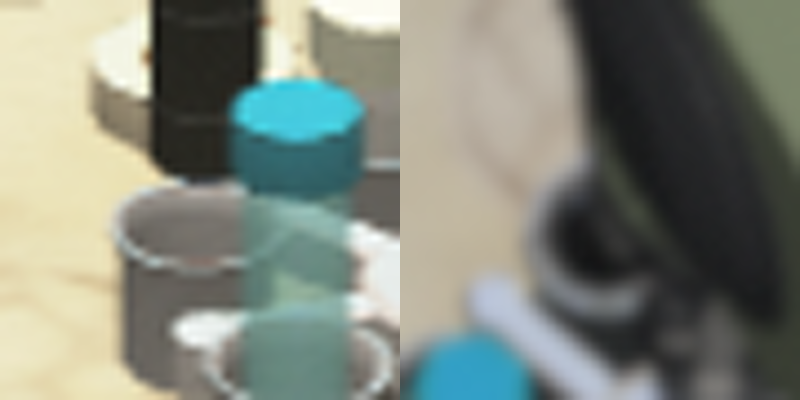

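Emit:
{"fn": "arm_command", "kwargs": {
  "deltas": [
    [-1,-0.006,0.01,0.1,0,0,0],
    [-1,-0.006,0.01,0.17,0,0,0],
    [-1,-0.006,0.01,0.23,0,0,0],
    [-1,-0.006,0.01,0.29,0,0,0],
    [-1,-0.006,0.01,0.34,0,0,0],
    [-1,-0.006,0.01,0.37,0,0,0],
    [-1,-0.006,0.01,0.37,0,0,0]
  ]
}}

```text
clock: 21.2
position: [0.6667, 0.0152, 0.1326]
tool_rot: [-3.141, -0.0, 1.57]
force: [-0.9, -0.6, -1.2]
grip_width: 0.02
```

```bash
python3 cmp.py c4 .6657 .0149 .109
```

```text
side bottom [194. 342.] rim [201. 231.]
top bottom [586. 240.] rim [603. 232.]
[0.6669 0.0152 0.133 ]
```

View pics/c4.png

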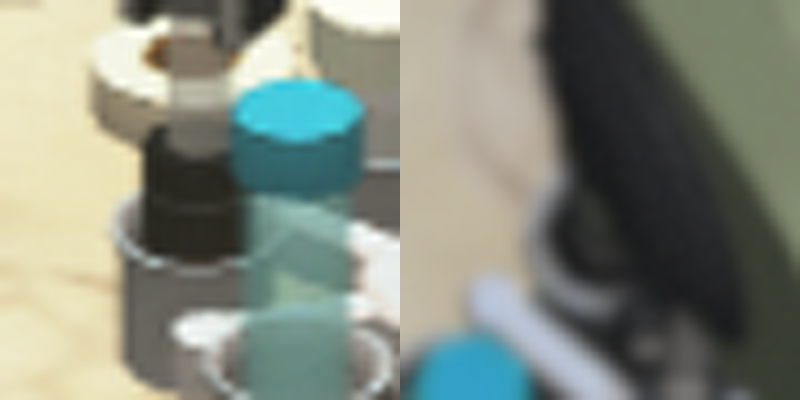

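In the bucket with no contact force; lower the last few mm and release.

Emit:
{"fn": "arm_command", "kwargs": {
  "deltas": [
    [-1,0,0,0.02,0,0,0],
    [-1,0,0,0.03,0,0,0],
    [-1,0,0,0.03,0,0,0],
    [-0.4,0,0,0.03,0,0,0],
    [-0.1,0,0,0.03,0,0,0],
    [-0.1,0,0,-0.3,0,0,0],
    [-0.1,0,0,-0.7,0,0,0],
    [-0.1,0,0,-1,0,0,0]
  ]
}}

```text
clock: 22.3
position: [0.6669, 0.0153, 0.2853]
tool_rot: [3.14, -0.0, 1.57]
force: [0.1, -0.8, 0.3]
grip_width: 0.0383
```

```bash
python3 look.py c5 320 130 110 110 340 180 130 130
```

```text
[0.6684 0.0156 0.288 ] [ 0.8 -0.2 -0.9]
```

View pics/c5.png

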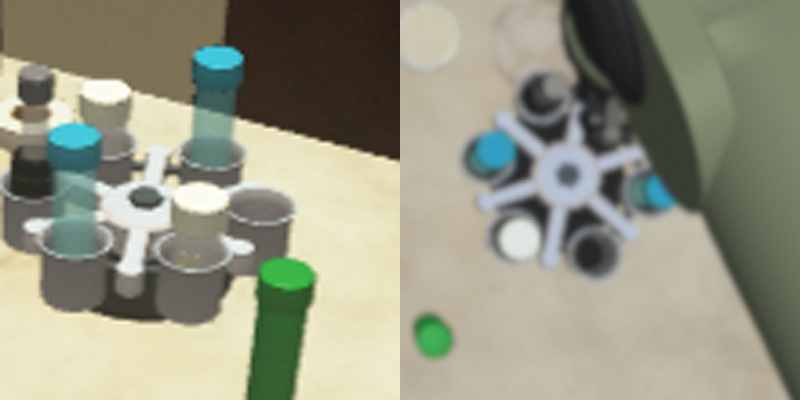

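Emit:
{"fn": "arm_command", "kwargs": {
  "deltas": [
    [0.1,0.2,-0.4,0,0,0,0],
    [0.1,0.4,-0.75,0,0,0,0],
    [0.1,0.8,-0.85,0,0,0,0],
    [0.1,0.9,-0.85,0,0,0,0]
  ]
}}

```text
clock: 22.9
position: [0.5379, 0.1537, 0.2832]
tool_rot: [3.141, -0.001, 1.574]
force: [0.5, -0.7, -1.2]
grip_width: 0.0475
```

Emit:
{"fn": "arm_command", "kwargs": {
  "deltas": [
    [0.1,0.4,0,0,0,0,0],
    [0.1,0.8,0,0,0,0,0],
    [0.1,0.9,0,0,0,0,0]
  ]
}}

```text
clock: 23.28
position: [0.5386, 0.289, 0.2822]
tool_rot: [-3.14, -0.001, 1.574]
force: [0.6, -0.6, -1.1]
grip_width: 0.0469
```

Emit:
{"fn": "arm_command", "kwargs": {
  "deltas": [
    [0.1,0.4,0,0,0,0,0],
    [0.1,0.45,0,0,0,0,0],
    [0.1,0.45,0,0.3,0,0,0],
    [0.1,0.45,0,0.6,0,0,0],
    [0.1,0.45,0,0.6,0,0,0]
  ]
}}

```text
clock: 23.9
position: [0.5391, 0.3506, 0.19]
tool_rot: [-3.137, 0.004, 1.569]
force: [-0.1, -0.2, 1.2]
grip_width: 0.0472
```

```bash
python3 look.py d1 240 150 120 160 200 180 140 120; python3 - <<'E'
from h import *
p=telemetry.observe()['position']
print((proj("side",p-np.array([0,0,.017]))-[240,150])*400/120)
print((proj("side",np.array([.5412,.3523,.116]))-[240,150])*400/120)
E
```

```text
[0.5403 0.3524 0.194 ] [-0.3  0.4  0.7]
[191.54834216 251.42444326]
[192.05902687 348.1049085 ]
```

View pics/d1.png

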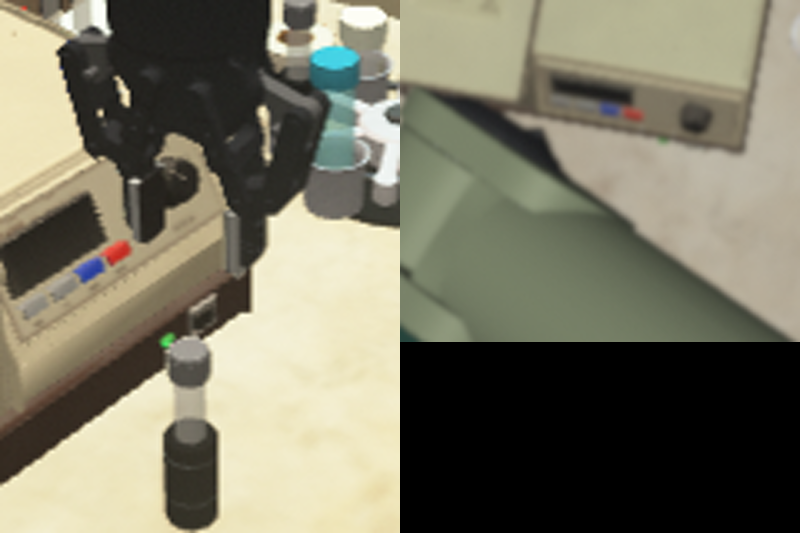

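Emit:
{"fn": "arm_command", "kwargs": {
  "deltas": [
    [0.1,0,0,0.2,0,0,0],
    [0.1,0,0,0.4,0,0,0],
    [0.1,0,0,0.57,0,0,0],
    [0.1,0,0,0.57,0,0,0],
    [-1,0,0,0.57,0,0,0],
    [-1,0,0,0.57,0,0,0],
    [-1,0,0,0.57,0,0,0],
    [-1,0,0,0.57,0,0,0]
  ]
}}

```text
clock: 25.0
position: [0.5406, 0.3535, 0.1095]
tool_rot: [3.139, -0.002, 1.57]
force: [0.7, 0.6, 7.1]
grip_width: 0.0203
```

Emit:
{"fn": "arm_command", "kwargs": {
  "deltas": [
    [-1,0,0,-0.2,0,0,0],
    [-1,0,0,-0.6,0,0,0],
    [-1,0,0,-1,0,0,0],
    [-1,0,0,-1,0,0,0],
    [-1,0,0,-1,0,0,0]
  ]
}}

```text
clock: 25.62
position: [0.5397, 0.3526, 0.2581]
tool_rot: [3.141, -0.0, 1.57]
force: [-0.8, -0.8, -1.0]
grip_width: 0.0204
```

```bash
python3 look.py d2 240 100 120 160 200 180 140 120
```

```text
[0.5393 0.3524 0.2567] [-0.1 -0.9 -0.9]
```

View pics/d2.png

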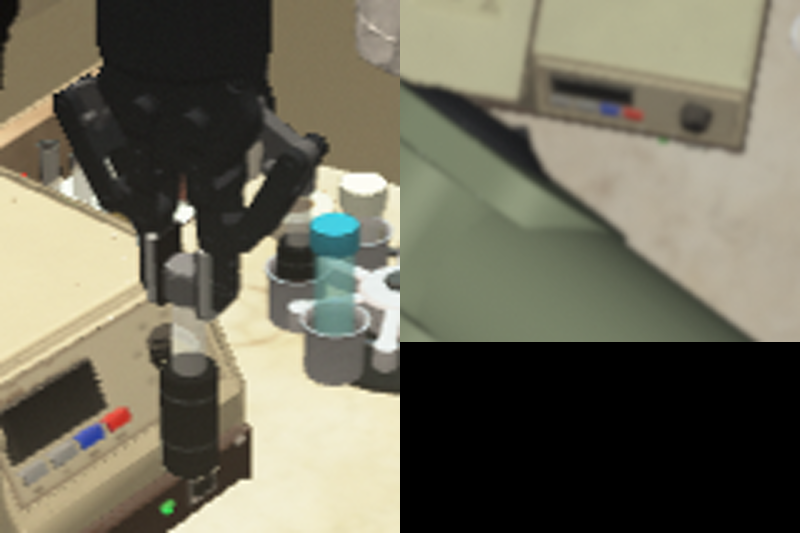

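Emit:
{"fn": "arm_command", "kwargs": {
  "deltas": [
    [-1,-0.3,0,-0.15,0,0,0],
    [-1,-0.6,-0.03,-0.15,0,0,0],
    [-1,-0.86,-0.06,-0.15,0,0,0]
  ]
}}

```text
clock: 26.1
position: [0.5301, 0.222, 0.279]
tool_rot: [-3.14, 0.001, 1.57]
force: [0.6, 0.1, -0.5]
grip_width: 0.0202
```

Emit:
{"fn": "arm_command", "kwargs": {
  "deltas": [
    [-1,-0.3,0,0,0,0,0],
    [-1,-0.6,0,0,0,0,0],
    [-1,-0.86,0,0,0,0,0]
  ]
}}

```text
clock: 26.48
position: [0.5299, 0.0929, 0.2791]
tool_rot: [-3.14, 0.0, 1.569]
force: [0.5, -0.3, -1.3]
grip_width: 0.0202
```

Emit:
{"fn": "arm_command", "kwargs": {
  "deltas": [
    [-1,-0.4,0,0,0,0,0],
    [-1,-0.7,0,0,0,0,0],
    [-1,-0.857,0,0,0,0,0],
    [-1,-0.857,0,0.3,0,0,0],
    [-1,-0.857,0,0.5,0,0,0],
    [-1,-0.857,0,0.6,0,0,0],
    [-1,-0.857,0,0.6,0,0,0]
  ]
}}

```text
clock: 27.35
position: [0.5299, -0.0336, 0.1892]
tool_rot: [-3.14, -0.0, 1.57]
force: [0.6, 0.4, -0.1]
grip_width: 0.0202
```

```bash
python3 cmp.py d3 .5303 -.0343 .109
```

```text
side bottom [211. 150.] rim [205. 230.]
top bottom [613. 235.] rim [600. 235.]
[ 0.5307 -0.0336  0.1906]
```

View pics/d3.png

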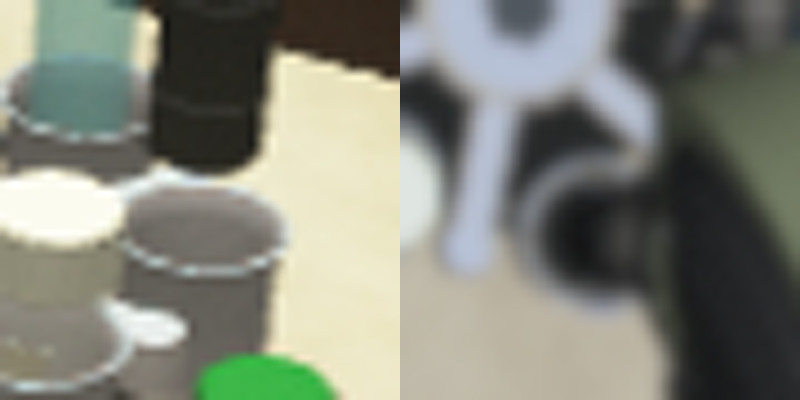

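Emit:
{"fn": "arm_command", "kwargs": {
  "deltas": [
    [-1,0,0,0.1,0,0,0],
    [-1,0,0,0.17,0,0,0],
    [-1,0,0,0.23,0,0,0],
    [-1,0,0,0.29,0,0,0],
    [-1,0,0,0.34,0,0,0],
    [-1,0,0,0.38,0,0,0],
    [-1,0,0,0.38,0,0,0]
  ]
}}

```text
clock: 28.32
position: [0.5301, -0.0337, 0.1325]
tool_rot: [-3.141, -0.0, 1.57]
force: [-0.4, -0.0, 0.7]
grip_width: 0.0201
```

```bash
python3 cmp.py d4 .5303 -.0343 .109
```

```text
side bottom [192. 344.] rim [205. 230.]
top bottom [578. 234.] rim [600. 235.]
[ 0.5304 -0.0337  0.1329]
```

View pics/d4.png

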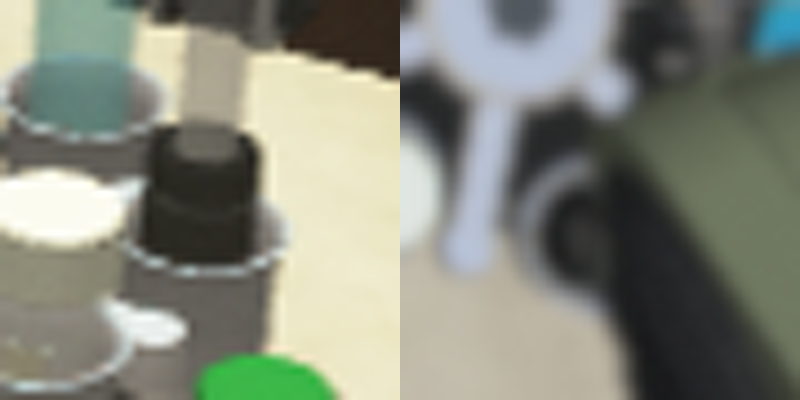

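Emit:
{"fn": "arm_command", "kwargs": {
  "deltas": [
    [-1,0,0,0.02,0,0,0],
    [-1,0,0,0.03,0,0,0],
    [-1,0,0,0.03,0,0,0],
    [-0.4,0,0,0.03,0,0,0],
    [-0.1,0,0,0.03,0,0,0],
    [-0.1,0,0,-0.3,0,0,0],
    [-0.1,0,0,-0.7,0,0,0],
    [-0.1,0,0,-1,0,0,0]
  ]
}}

```text
clock: 29.42
position: [0.5303, -0.0336, 0.285]
tool_rot: [3.141, -0.0, 1.57]
force: [-0.0, 0.3, -1.0]
grip_width: 0.0384
```

Emit:
{"fn": "arm_command", "kwargs": {
  "deltas": [
    [-0.1,-0.4,-0.2,-0.2,0,0,0],
    [-0.1,-0.8,-0.3,-0.2,0,0,0],
    [-0.1,-1,-0.4,-0.2,0,0,0],
    [-0.1,-1,-0.4,-0.2,0,0,0]
  ]
}}

```text
clock: 29.92
position: [0.4687, -0.1869, 0.3126]
tool_rot: [-3.141, 0.001, 1.565]
force: [1.5, -0.2, -0.2]
grip_width: 0.0381
```

Emit:
{"fn": "arm_command", "kwargs": {
  "deltas": [
    [-0.1,-0.4,-0.2,0,0,0,0],
    [-0.1,-0.8,-0.3,0,0,0,0],
    [-0.1,-1,-0.4,0,0,0,0],
    [-0.1,-1,-0.4,0,0,0,0]
  ]
}}

```text
clock: 30.42
position: [0.409, -0.3354, 0.3123]
tool_rot: [-3.141, -0.0, 1.567]
force: [0.1, 0.1, 0.1]
grip_width: 0.0385
```

```bash
python3 look.py e1 300 120 120 120 340 180 130 130; python3 - <<'E'
import cv2
from h import *
cv2.imwrite("pics/e2.png",cams.grab_frame("side"))
E
```

```text
[ 0.4106 -0.3327  0.3126] [-0.3 -0.3 -0.5]
```

View pics/e1.png

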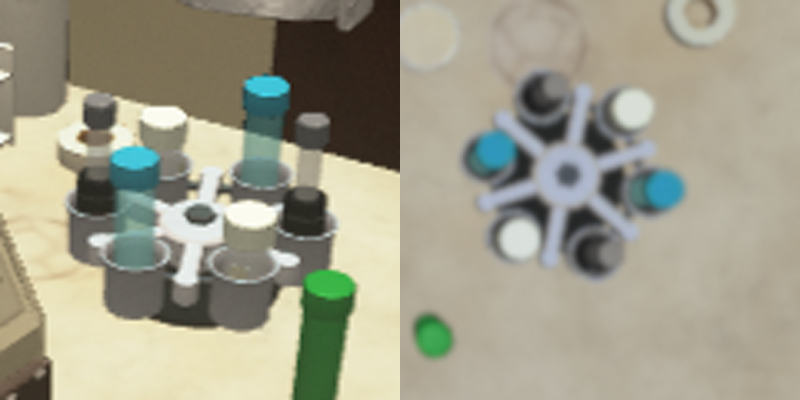

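View pics/e2.png

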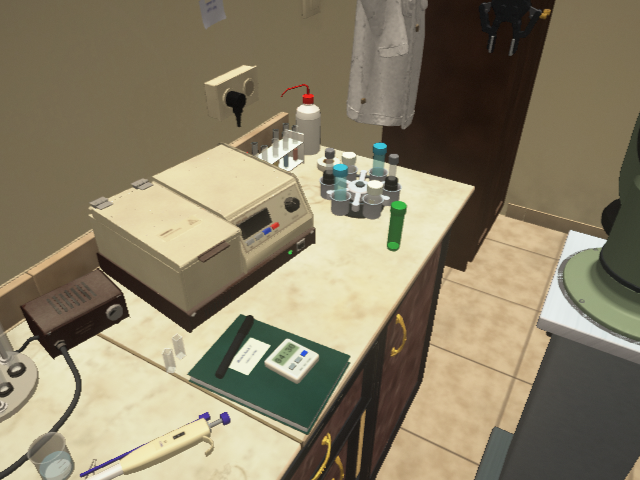

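```bash
python3 - <<'E'
from h import *
c=np.array([.598,-.0085])
s=400/120
for n,a,h,m in(("inT",80,.130,(134,159)),("T",-100,.130,(266,88)),("inS",-40,.096,(163,120)),("S",140,.096,(250,214)),("sl20",20,.136,(99,106)),("sl-160",-160,.136,(312,124))):
    a=np.radians(a);X=np.array([*(c+.072*np.array([np.cos(a),np.sin(a)])),h])
    print(n,((proj("side",X)-[300,120]+.5)*s-.5).round(1),m)
E
```

```text
inT [139.8 158.7] (134, 159)
T [268.5  82.5] (266, 88)
inS [162.9 117.8] (163, 120)
S [248.6 215.5] (250, 214)
sl20 [ 99.8 101.7] (99, 106)
sl-160 [316.2 120.5] (312, 124)
```

All the cap tops are at or slightly below the row expected for a seated tube, so none stands high.

```bash
python3 -c "
from workcell import job
print(job.job_done())"
```

```text
the job is handed in; nothing more can be done
None
```

The four loose tubes are in the four empty buckets and the job is handed in, about 30.6 s into the 104 s allowed. Each tube stands straight across the hub from the other of its kind:

| Tube | Bucket angle (world) | Across the hub from |
|---|---|---|
| short_loose | 140° | short_in_rotor |
| tall_loose | -100° | tall_in_rotor |
| slim, taken from nearer the green look-alike | 20° | the other slim |
| slim, taken from in front of the centrifuge | -160° | the first slim |

**Last checks:** In the last pictures from both cameras all six tubes are upright. The cap tops agree with fully seated tubes to within about 2 px in the side view, and none stands high. The timer and the green look-alike look unmoved, the tape roll looks in place behind the rotor, and the gripper was clear of everything when I handed in. The highest force I read was about 9 N, while closing on a slim tube.

**What disagreed:** The two cameras differed by up to about 5 mm in y. The side view made upright tubes look slightly tilted, which I put down to calibration. The descents into the buckets met no noticeable resistance. I released each tube about a millimetre or less above its seat, and the seating was checked only from the pictures.

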